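# Unclip the ochre sample box

### The job

On the pigment table are two clip-lid sample boxes, a long one and a short one. Open the long one: squeeze the snap tab on its cover inward against the fixed grip, and while keeping it squeezed lift the cover straight off. Then set the cover down gently on the cork mat, right way up, and let go; the open box stays standing where it was.

Things in the scene. Friction and masses are not known exactly. Their poses are not given: they have to be found in the camera images.
- cover: White cover of the long box, 130 (x) by 72 (y) mm, plate 4 mm thick, 60-120 g. Origin: centre of plate's underside, z up. Two upright leaves on top, 28 mm wide in x, 4 mm thick, tops 34 mm above origin: fixed grip, outer face y=-23; snap tab, outer face y=+23 (+13 pressed). Pinch both along y at mid x, near the plate. Skirt hangs 15 mm below: set on a surface, origin is 15 mm above it.
- snap_tab (a joint): Travel of the cover's snap tab, the leaf standing in a dark slot: 0 at rest, 0.010 m fully in, moving along cover -y towards the fixed grip. Spring 3 N at rest to 8 N fully in; springs back. Its hook sits under a lip inside the box and is clear from 0.007: keep it fully squeezed while lifting, else the box comes up too. A pinch centred at y=-5 mm suits the pressed width of 36 mm.
- long_box: Grey plastic sample box, 130 (x) by 72 (y) by 60 mm high, 4 mm walls, red ochre lumps inside, 0.5-0.8 kg, loose on the table. Origin: centre of its underside, z up. The cover sits on its rim, axes parallel, cover origin 60 mm above this one, skirt 2 mm loose inside. A shorter box of the same kind, 84 by 72 mm, stands elsewhere and is not to be opened.
- mat: Cork mat fixed on the table, 180 (x) by 150 (y) mm, 4 mm thick. Origin: centre of its underside, z up; its top is 4 mm above.
Things that resemble listed ones, but are neither listed nor needed, are in the scene too. Leave any turquoise look-alike of the cover alone.

How it is judged (in metres and radians):
On the way, in this order (a step that is already met when the one before it is completed fails the run):
1. the snap tab is pressed in while the cover is still seated on the long box (value of joint snap_tab above 0.006 m and z of cover in the frame of long_box below 0.068 m), for 0.1 s.
2. the cover is lifted off, more than 30 mm above its seat (z of cover in the frame of long_box above 0.09 m), for 0.1 s.
3. the cover is lowered to within 20 mm of standing on the mat while the tab is still squeezed (not dropped) (value of joint snap_tab above 0.004 m and z of cover in the frame of mat below 0.039 m and x of cover in the frame of mat between -0.09 and 0.09 m and y of cover in the frame of mat between -0.075 and 0.075 m), for 0.05 s.
At the end, for the whole second after the job is handed in: The cover stands right way up and level (within 8 degrees) on the cork mat, its centre over the mat, at rest and released with the tab sprung back; the open long box stands upright on the table within 50 mm of where it was (x of cover in the frame of mat between -0.09 and 0.09 m and y of cover in the frame of mat between -0.075 and 0.075 m and z of cover in the frame of mat between 0.013 and 0.026 m and angle between each of cover, long_box's own z axis and vertical below 0.15 rad and linear speed of cover below 0.02 m/s and value of joint snap_tab below 0.003 m and height (world z) of long_box below 0.008 m and distance of long_box from where it was at the start of the episode below 0.05 m); the robot touches nothing.
It fails at once if the long box is lifted more than 30 mm off the table or tipped more than 25 degrees (height (world z) of long_box above 0.03 m or angle between long_box's own z axis and vertical above 0.44 rad).
It also fails if it takes over 38 s, if anything falls off the work surface, if the arm or the gripper's body presses on something with over 40 N, if the wrist force passes 120 N, or if a joint passes its speed limit or range.

### The arm

A 6-joint arm with a two-finger parallel gripper is mounted at the origin on the work surface. World frame = base frame: x ahead of the robot, y to its left, z up, the work surface at z = 0. Lengths are in mm, angles in rad, forces in N, time in s.
With the tool pointing down it reaches from about 350 to 775 mm from the base axis. Payload 7.3 kg.
Tool frame: the origin (TCP) lies between the finger pads; the fingertips stand bot.tip_extent ahead of it and the grasp point (between the pads) lies 6 mm ahead of it (bot.tip_extent is the distance from the TCP to the fingertips, in mm); x points along the fingers, y is the direction in which the jaws open and shut, and the axes are right-handed (so a half turn about x gives the same grasp; the last joint's range is limited). The gripper opens to 92 mm and grips with 3 to 60 N. Pads are 19 mm wide; open, the fingers measure 130 mm over their backs; the gripper's body (75 mm by 190 mm) begins 47 mm behind the grasp point.
Start: joints at [-1.413, 0.342, 1.524, -0, 1.275, -0.146], TCP at [157.075, -500.969, 251.741] pointing down, gripper open.
Joint ranges: [-2.53, 2.53], [-0.77, 2.02], [0.04, 2.7], [-1, 4.14], [0.28, 2.66], [-3.11, 3.11]. Speed limits (rad/s): [2.57, 2.57, 3.14, 3.14, 3.14, 3.14].

### API

Orientations are given as [roll, pitch, yaw] about the fixed x, y, z axes, in that order (R = Rz(yaw) Ry(pitch) Rx(roll)).
In Python, from plant import bot, capture, workorder gives the robot as it stands. The module is installed in compiled form; this text tells all that it offers.
- The arm moves only by the shell command python3 -m crank 'ROWS'. ROWS is JSON, a list of rows, each an object with "linear": the shift along the tool's x, y, z in cm, a list of three; "delta_rot": the turn, a rotation vector about the tool's x, y, z in degrees, a list of three; "fingers": the opening, from 0 (shut) to 1 (fully open). In form: [{"linear": [x, y, z], "delta_rot": [wx, wy, wz], "fingers": fingers}, ...]. A call has exactly 5 rows; each row shifts and turns the commanded pose from where the row before left it, along the tool's axes as they then stand; what a row does not reach is not made up. A row lasts 1/10 s, in which the tool goes at most 50 mm and 8.59 degrees, less where a joint would pass 70% of its speed; a pose out of reach is approached as far as the arm can. A call with a gripper value outside its range is refused whole. The fingers move at their own pace and stop on an object; the grip force is fixed at half the most. Time passes only in rows, so rows that do not move let the fingers close, or fill a call up. It gives the time, the measured TCP pose, the force and the opening at its end, in the units of the state.
- bot.get_obs(): the state, without advancing time (a new reading comes with each control period).
- capture(name): name is "scene" or "top"; returns a dict with "image" (400x640x3 uint8, blue, green, red), "mtx" (3x3 intrinsics, pixels), "dist_coeffs" ([k1, k2, p1, p2, k3] as OpenCV has them; the pictures are not rectified), "pose" (4x4, takes a point from camera to world coordinates). Camera axes: x right, y down, z forward; pixel columns grow to the right and rows downward; lengths in mm; the calibration is good to about 2 mm. A picture is of the moment at which its call begins. There is no depth.
- workorder.close_job(): hands the job in, once; it reports no verdict.
The state is a dict: "time": time; "joint_positions": joint angles; "dq": joint speeds; "tau": joint torques, N m; "tool_pos": TCP position; "tcp_rot": TCP orientation; "contact_force": force on the tool from outside, world axes, zero at the start; "moment": the same for the moment, N m; "grip_width": finger opening in mm.
Only numpy, scipy, OpenCV 4.12 (cv2) and the standard library are available. Lean on these libraries where they do the work, as an engineer would, in place of code of your own. Each camera call takes 0.05 s, during which the arm holds its last target. There are 200 camera calls.

## Working session

There is one attempt and no reset: what is moved stays moved. The work goes in short steps, Python scripts to look and compute and a shell command to move; the robot and the scene stay as the last step left them, time stands still between calls to the robot, and variables do not carry over. Pictures are saved under pics/ and viewed, on a budget of 10 in all, crops included, one or two more only if the job needs it, and the job is handed in when it is done.

```bash
mkdir -p pics
python3 - <<'E'
from plant import bot,capture
import cv2,json
for n in("scene","top"):
    c=capture(n);cv2.imwrite(f"pics/{n}0.png",c["image"]);print(n,c["mtx"].tolist(),c["dist_coeffs"],c["pose"].round(3).tolist())
print(bot.get_obs(),bot.tip_extent)
E
```

```text
scene [[371.78835571801767, 0.0, 322.40821315999057], [0.0, 371.78835571801767, 195.13929740956877], [0.0, 0.0, 1.0]] [0.00937191 0.         0.         0.         0.        ] [[-0.87, 0.332, -0.365, 760.265], [0.494, 0.584, -0.644, 649.434], [-0.001, -0.741, -0.672, 639.058], [0.0, 0.0, 0.0, 1.0]]
top [[514.4869021792406, 0.0, 317.27918339371786], [0.0, 514.4869021792406, 198.22024016792733], [0.0, 0.0, 1.0]] [-0.15595163  0.          0.          0.          0.        ] [[-0.028, -0.999, 0.03, 384.385], [-1.0, 0.028, 0.002, 99.656], [-0.003, -0.03, -1.0, 1141.422], [0.0, 0.0, 0.0, 1.0]]
{'time': 0.1, 'joint_positions': array([-1.41301505e+00,  3.42640807e-01,  1.52491122e+00, -1.40500325e-05,
        1.27537757e+00, -1.45999379e-01]), 'dq': array([-1.71345396e-03, -8.16298330e-04, -4.25740261e-04,  2.45463617e-03,
        2.19197151e-05,  2.79394206e-03]), 'tau': array([ 1.99156682e-03, -4.32004595e+01, -2.44694388e+01,  7.19929347e-02,
        5.25773491e-02, -3.77296146e-05]), 'tool_pos': array([ 157.01025889, -500.63739619,  251.12436571]), 'tcp_rot': array([-1.70674632,  1.56945932,  1.7386311 ]), 'contact_force': array([-0.31891136, -0.97461072,  0.30362723]), 'moment': array([ 0.03110518,  0.02111558, -0.06002042]), 'grip_width': 91.82356581812473} 25.0
```

View pics/top0.png

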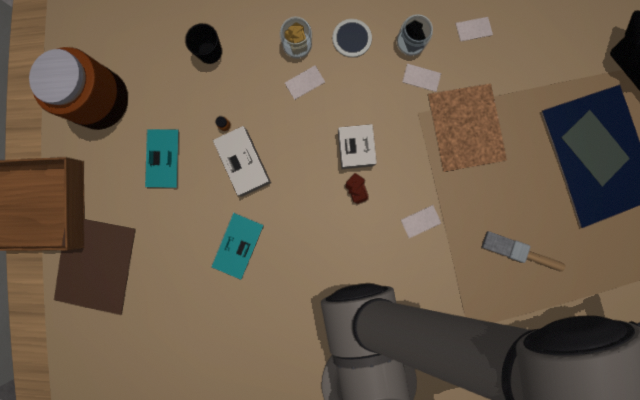

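View pics/scene0.png

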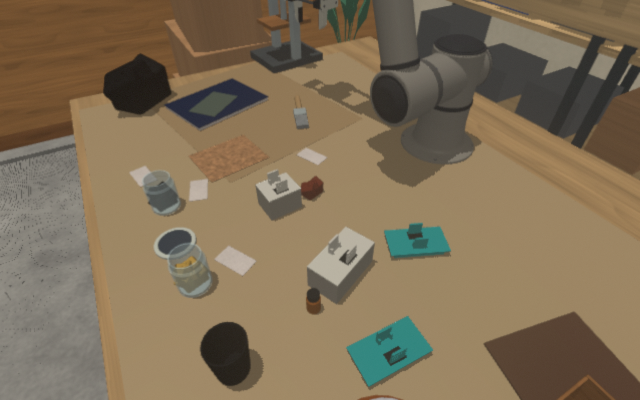

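The top view shows the long box at about (241,161), the short box at (357,146) and the mat at (467,127). Turquoise look-alikes are at (162,158) and (238,245), and there is a small bottle at (222,123) beside the long box. I'll enlarge the long box and the mat next.

Run:
```python
import cv2,numpy as np
t=cv2.imread("pics/top0.png")
a=cv2.resize(t[115:205,195:285],(540,540),interpolation=cv2.INTER_CUBIC)
s=cv2.imread("pics/scene0.png")
b=cv2.resize(s[220:310,295:385],(540,540),interpolation=cv2.INTER_CUBIC)
cv2.imwrite("pics/c1.png",a)
cv2.imwrite("pics/c2.png",b)
```

```text
(no output)
```

View pics/c1.png

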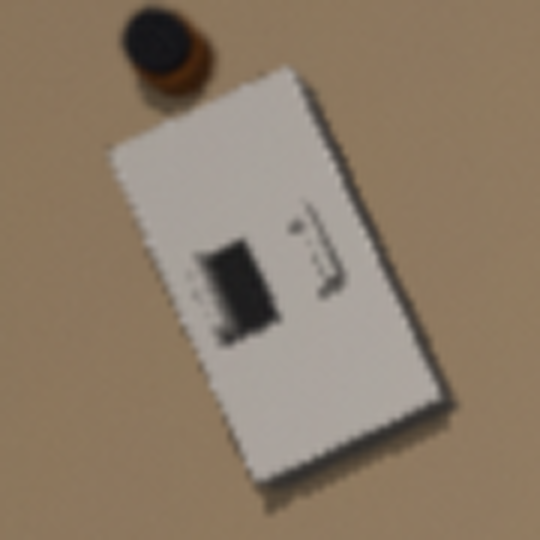

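View pics/c2.png

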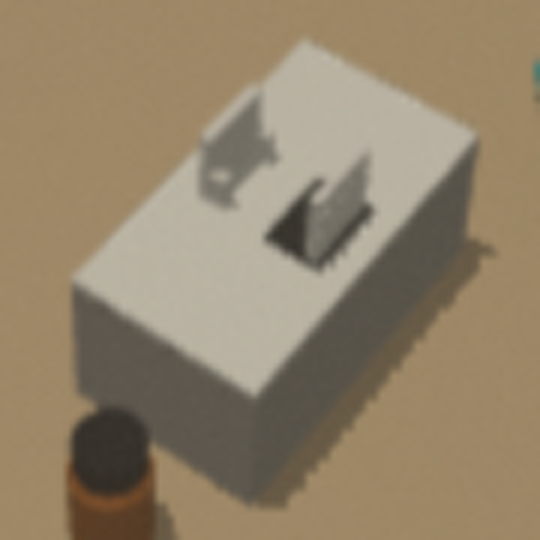

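The crops show the plate-top corners of the long box at (110,150), (290,68), (447,402) and (260,483) in the top view. In the scene view they are at (305,40), (475,137), (258,395) and (75,280). The tab in the dark slot is on the left in the top view, which is world +y, and the bottle stands just beyond the far end.

```bash
cat > h.py <<'E'
import cv2,numpy as np
from plant import bot,capture
from scipy.spatial.transform import Rotation as R
def proj(c,pts,z):
    p=cv2.undistortPoints(np.array(pts,float).reshape(-1,1,2),c["mtx"],c["dist_coeffs"]).reshape(-1,2)
    d=np.c_[p,np.ones(len(p))]@c["pose"][:3,:3].T;o=c["pose"][:3,3]
    return o+d*((z-o[2])/d[:,2])[:,None]
def tool():
    o=bot.get_obs();return o,np.array(o["tool_pos"]),R.from_euler("xyz",o["tcp_rot"]).as_matrix()
E
python3 - <<'E'
from h import *
t=capture("top");s=capture("scene")
cv2.imwrite("pics/top1.png",t["image"])
def rect(q):
    q=q[:,:2];print(q.round(1).tolist(),"c",q.mean(0).round(1),"sides",np.linalg.norm(np.roll(q,-1,0)-q,axis=1).round(1))
    for i in range(4):
        d=q[(i+1)%4]-q[i];print(np.degrees(np.arctan2(d[1],d[0])).round(1),end=' ')
    print()
rect(proj(t,(np.array([(110,150),(290,68),(447,402),(260,483)])+.5)/6+[194.5,114.5],64))
rect(proj(s,(np.array([(305,40),(475,137),(258,395),(75,280)])+.5)/6+[294.5,219.5],64))
rect(proj(t,[(428,93),(495,85),(505,161),(439,170)],4))
print("bottle",proj(s,[(313.5,293)],45), proj(t,[(221,122)],45))
print("short",proj(t,[(340,126),(373,125),(376,164),(342,167)],64))
o,p,M=tool();print(p,M.round(4))
cv2.imwrite("pics/m.png",cv2.resize(t["image"][75:180,415:520],(525,525),interpolation=cv2.INTER_CUBIC))
E
```

```text
[[547.9, 319.5], [574.8, 254.8], [455.0, 201.9], [428.5, 268.4]] c [501.5 261.1] sides [ 70.1 131.   71.6 129.8]
-67.4 -156.2 111.7 23.2 
[[453.8, 206.9], [427.8, 272.8], [544.2, 323.7], [572.4, 258.6]] c [499.6 265.5] sides [ 70.8 127.1  71.  129.4]
111.5 23.6 -66.6 -156.5 
[[649.3, -154.7], [666.5, -312.1], [491.2, -325.8], [474.3, -172.0]] c [ 570.3 -241.2] sides [158.3 175.8 154.7 175.8]
-83.8 -175.5 96.3 5.6 
bottle [[584.17181488 305.03214055  45.        ]] [[588.47592874 305.11297748  45.        ]]
short [[568.23210629  49.36752088  64.        ]
 [568.58973691 -20.51663202  64.        ]
 [485.62766747 -23.9269102   64.        ]
 [481.23789618  47.87361524  64.        ]]
[ 157.02718464 -500.75349581  251.3293922 ] [[-1.000e-04  2.991e-01 -9.542e-01]
 [ 9.000e-04 -9.542e-01 -2.991e-01]
 [-1.000e+00 -9.000e-04 -1.000e-04]]
```

View pics/m.png

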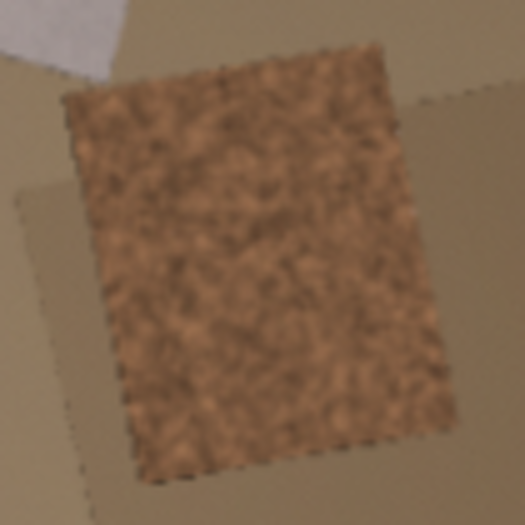

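The mat corners are at crop (65,95), (382,43), (457,430) and (142,485), so its centre is about (570,-241). The cover is at about (500.5,263) with a yaw of 23.3°, and its measured sides agree with 130 by 72. I'll move over in two legs, staying high.

```bash
for i in 1 2; do python3 -m crank '[{"linear":[0,-2.7,-4],"delta_rot":[0,0,0],"fingers":1},{"linear":[0,-2.7,-4],"delta_rot":[0,0,0],"fingers":1},{"linear":[0,-2.7,-4],"delta_rot":[0,0,0],"fingers":1},{"linear":[0,-2.7,-4],"delta_rot":[0,0,0],"fingers":1},{"linear":[0,-2.7,-4],"delta_rot":[0,0,0],"fingers":1}]'; done
python3 -m crank '[{"linear":[0,-4.5,-2],"delta_rot":[-1.5,0,0],"fingers":1},{"linear":[0,-4.5,-1],"delta_rot":[-1.5,0,0],"fingers":1},{"linear":[0,-4.5,0],"delta_rot":[-1.5,0,0],"fingers":1},{"linear":[0,-4.5,0],"delta_rot":[-1.5,0,0],"fingers":1},{"linear":[0,0,0],"delta_rot":[0,0,0],"fingers":1}]'
cat > go.py <<'E'
import sys
from h import *
# remaining shift in tool axes (cm) and turn about tool x (deg) to reach x y z yaw(of tool -y relative to world y)
x,y,z,yaw=map(float,sys.argv[1:5])
o,p,M=tool()
ty=M[:,1];cur=np.degrees(np.arctan2(ty[0],-ty[1]))
print("t",o["time"],"p",p.round(1),"yaw",cur.round(2),"tilt",M[2].round(4),"shift cm",(M.T@(np.array([x,y,z])-p)/10).round(2),"turn x",-(yaw-cur).round(2),"F",o["contact_force"].round(1),"w",o["grip_width"])
print("j",o["joint_positions"].round(2))
E
python3 go.py 502.5 258.6 140 23.3
```

```text
time: 0.7
tool_pos: [308.3, -310.7, 251.7]
tcp_rot: [1.995, 1.571, -0.843]
contact_force: [0.5, -0.6, 0.6]
grip_width: 91.6
time: 1.2
tool_pos: [458.9, -121.8, 251.8]
tcp_rot: [1.869, 1.57, -0.969]
contact_force: [0.9, -0.7, 0.1]
grip_width: 92.0
time: 1.7
tool_pos: [423.7, 59.0, 251.6]
tcp_rot: [-1.157, 1.569, 2.4]
contact_force: [0.3, -0.9, -0.5]
grip_width: 91.4
t 1.7 p [423.7  59.  251.6] yaw 23.75 tilt [-1.0e+00 -1.9e-03  8.0e-04] shift cm [ 11.18 -15.07 -15.26] turn x 0.45 F [ 0.3 -0.9 -0.5] w 91.40977953008031
j [-0.04  0.16  1.77  0.    1.21  1.11]
```

```bash
python3 -m crank '[{"linear":[1,-3.7,-3.3],"delta_rot":[0.4,0,0],"fingers":1},{"linear":[1,-3.7,-3.3],"delta_rot":[0,0,0],"fingers":1},{"linear":[2,-3.7,-2.6],"delta_rot":[0,0,0],"fingers":1},{"linear":[2,-2.5,-3.6],"delta_rot":[0,0,0],"fingers":1},{"linear":[1,-1.5,-2.5],"delta_rot":[0,0,0],"fingers":1}]'
python3 go.py 502.5 258.6 140 23.3
python3 - <<'E'
from h import *
t=capture("scene")
cv2.imwrite("pics/s2.png",cv2.resize(t["image"][150:330,230:470],(800,600),interpolation=cv2.INTER_CUBIC))
E
```

```text
time: 2.2
tool_pos: [507.4, 254.8, 179.9]
tcp_rot: [-0.089, 1.569, -2.828]
contact_force: [0.4, -0.7, 0.1]
grip_width: 91.9
t 2.2 p [507.4 254.8 179.9] yaw 23.09 tilt [-1.0e+00 -2.0e-04  1.9e-03] shift cm [ 3.99 -0.54  0.3 ] turn x -0.21 F [ 0.4 -0.7  0.1] w 91.93384619339332
j [0.33 0.48 1.51 0.   1.15 1.5 ]
```

View pics/s2.png

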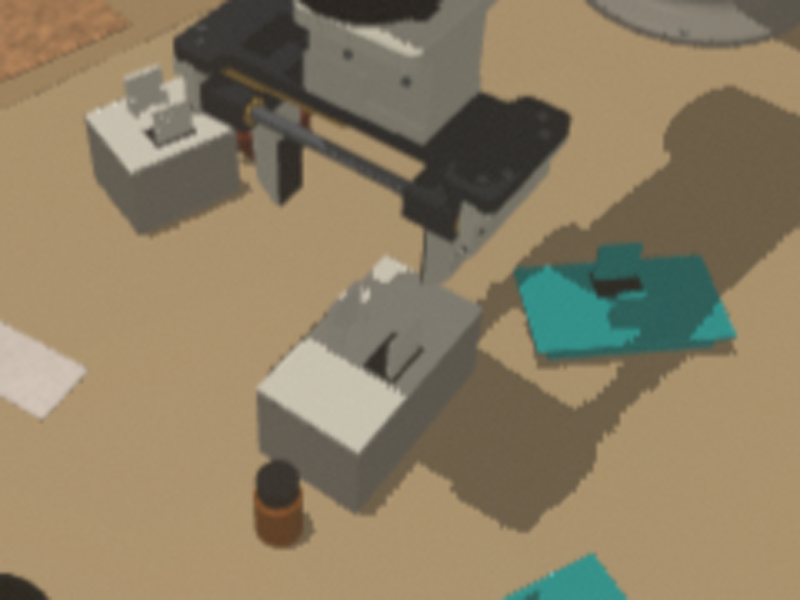

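The gripper hangs above the long box, jaws aligned with the tab direction, and the box is undisturbed. I'm descending to the leaves.

```bash
python3 -m crank '[{"linear":[1,-0.5,0.3],"delta_rot":[-0.2,0,0],"fingers":1},{"linear":[2.5,0,0],"delta_rot":[0,0,0],"fingers":1},{"linear":[2.5,0,0],"delta_rot":[0,0,0],"fingers":1},{"linear":[1.5,0,0],"delta_rot":[0,0,0],"fingers":1},{"linear":[0,0,0],"delta_rot":[0,0,0],"fingers":1}]'
python3 go.py 502.5 258.6 92.5 23.3
python3 - <<'E'
from h import *
t=capture("scene")
cv2.imwrite("pics/s3.png",cv2.resize(t["image"][195:315,270:430],(800,600),interpolation=cv2.INTER_CUBIC))
E
```

```text
time: 2.75
tool_pos: [500.6, 254.6, 104.8]
tcp_rot: [-0.012, 1.566, -2.75]
contact_force: [0.8, 0.6, -0.3]
grip_width: 92.0
t 2.75 p [500.6 254.6 104.8] yaw 23.15 tilt [-1.0e+00 -1.0e-04  5.1e-03] shift cm [ 1.23 -0.29 -0.34] turn x -0.15 F [ 0.8  0.6 -0.3] w 91.97382212283891
j [ 0.33  0.56  1.61 -0.    0.98  1.5 ]
```

View pics/s3.png

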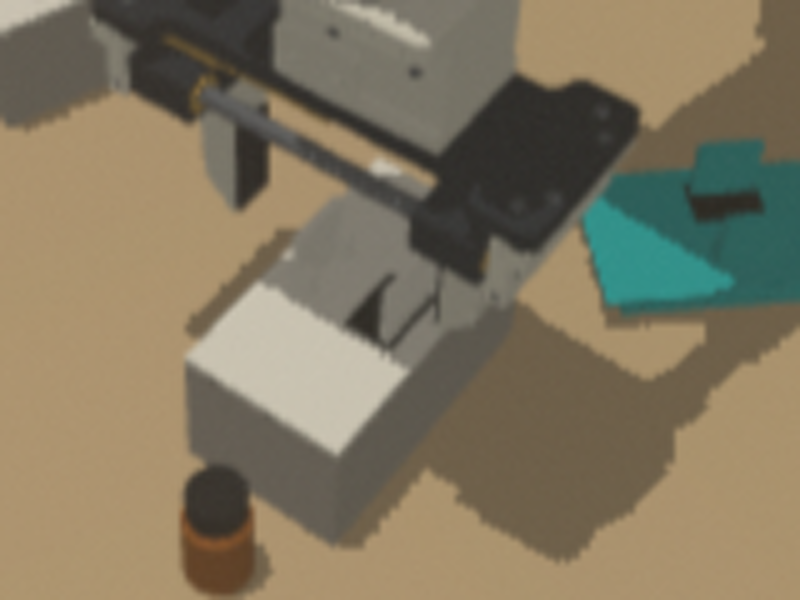

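```bash
python3 -m crank '[{"linear":[0.4,-0.3,-0.3],"delta_rot":[0,0,0],"fingers":1},{"linear":[0.4,0,0],"delta_rot":[0,0,0],"fingers":1},{"linear":[0.4,0,0],"delta_rot":[0,0,0],"fingers":1},{"linear":[0,0,0],"delta_rot":[0,0,0],"fingers":1},{"linear":[0,0,0],"delta_rot":[0,0,0],"fingers":1}]'
python3 go.py 502.5 258.6 92.5 23.3
python3 - <<'E'
from h import *
t=capture("scene")
o,p,M=tool()
Ti=np.linalg.inv(t["pose"])
def px(w):
    r=cv2.Rodrigues(Ti[:3,:3])[0];return cv2.projectPoints(np.array(w,float),r,Ti[:3,3],t["mtx"],t["dist_coeffs"])[0].reshape(-1,2)
im=t["image"].copy();im=cv2.resize(im[195:315,270:430],(800,600),interpolation=cv2.INTER_CUBIC)
def dot(w,c):
    for q in px(w):cv2.circle(im,tuple(((q-[270,195]+.5)*5).astype(int)),3,c,-1)
w=o["grip_width"]/2
dot([p+M@[25,s*w,k] for s in(-1,1) for k in(-9.5,9.5)],(0,0,255))
a=np.radians(23.3);C=np.array([500.5,263,60]);ex=np.array([np.cos(a),np.sin(a),0]);ey=np.array([-ex[1],ex[0],0])
dot([C+ex*x+ey*y+[0,0,z] for x in(-14,14) for y,z in((-19,34),(-23,4),(23,4),(23,34))],(0,255,0))
dot([C+ex*x+ey*y+[0,0,4] for x in(-65,65) for y in(-36,36)],(255,0,0))
cv2.imwrite("pics/s4.png",im)
E
```

```text
time: 3.3
tool_pos: [504.0, 260.2, 95.0]
tcp_rot: [1.201, 1.571, -1.535]
contact_force: [-0.1, 0.1, -0.5]
grip_width: 92.0
t 3.3 p [504.  260.2  95. ] yaw 23.21 tilt [-1.e+00  1.e-04  0.e+00] shift cm [0.25 0.09 0.2 ] turn x -0.09 F [-0.1  0.1 -0.5] w 91.96426852958913
j [ 0.34  0.58  1.6  -0.    0.96  1.51]
```

View pics/s4.png

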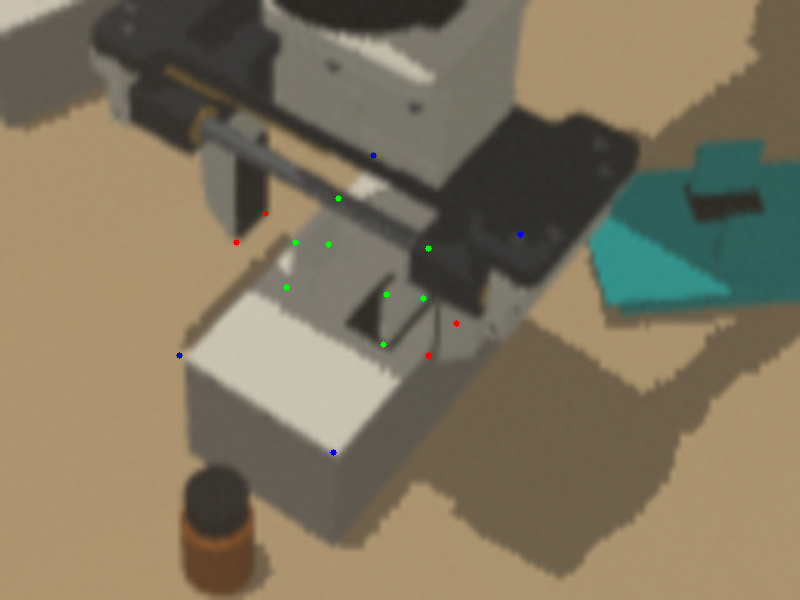

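Projected fingertips (red) and leaves and plate (green and blue) match the picture to 1–2 mm, and the jaws straddle both leaves. I'm lowering 2 mm and closing.

```bash
python3 -m crank '[{"linear":[0.2,0,0.1],"delta_rot":[0,0,0],"fingers":0.7},{"linear":[0,0,0],"delta_rot":[0,0,0],"fingers":0.5},{"linear":[0,0,0],"delta_rot":[0,0,0],"fingers":0.2},{"linear":[0,0,0],"delta_rot":[0,0,0],"fingers":0.2},{"linear":[0,0,0],"delta_rot":[0,0,0],"fingers":0.2}]'
python3 -m crank '[{"linear":[0,0,0],"delta_rot":[0,0,0],"fingers":0.2},{"linear":[0,0,0],"delta_rot":[0,0,0],"fingers":0.2},{"linear":[0,0,0],"delta_rot":[0,0,0],"fingers":0.2},{"linear":[0,0,0],"delta_rot":[0,0,0],"fingers":0.2},{"linear":[0,0,0],"delta_rot":[0,0,0],"fingers":0.2}]'
python3 go.py 502.5 258.6 92.5 23.3
```

```text
time: 3.85
tool_pos: [503.1, 259.8, 93.0]
tcp_rot: [2.312, 1.571, -0.425]
contact_force: [0.2, 0.5, -0.3]
grip_width: 56.2
time: 4.35
tool_pos: [503.2, 259.7, 93.1]
tcp_rot: [2.537, 1.57, -0.2]
contact_force: [-0.1, -0.9, 3.6]
grip_width: 35.5
t 4.35 p [503.2 259.7  93.1] yaw 23.2 tilt [-1.e+00  2.e-04 -3.e-04] shift cm [0.06 0.07 0.11] turn x -0.1 F [-0.1 -0.9  3.6] w 35.480944579566696
j [ 0.34  0.58  1.61 -0.    0.95  1.51]
```

The width is 35.5 mm, so the tab is fully pressed. I'll lift slowly and watch the force.

```bash
python3 -m crank '[{"linear":[0,0,0],"delta_rot":[0,0,0],"fingers":0.2},{"linear":[0,0,0],"delta_rot":[0,0,0],"fingers":0.2},{"linear":[-0.2,0,0],"delta_rot":[0,0,0],"fingers":0.2},{"linear":[-0.4,0,0],"delta_rot":[0,0,0],"fingers":0.2},{"linear":[-0.4,0,0],"delta_rot":[0,0,0],"fingers":0.2}]'
python3 -m crank '[{"linear":[-0.4,0,0],"delta_rot":[0,0,0],"fingers":0.2},{"linear":[-0.4,0,0],"delta_rot":[0,0,0],"fingers":0.2},{"linear":[0,0,0],"delta_rot":[0,0,0],"fingers":0.2},{"linear":[0,0,0],"delta_rot":[0,0,0],"fingers":0.2},{"linear":[0,0,0],"delta_rot":[0,0,0],"fingers":0.2}]'
python3 - <<'E'
from h import *
t=capture("scene")
cv2.imwrite("pics/s5.png",cv2.resize(t["image"][195:315,270:430],(800,600),interpolation=cv2.INTER_CUBIC))
E
```

```text
time: 4.85
tool_pos: [502.9, 259.7, 102.8]
tcp_rot: [0.187, 1.57, -2.55]
contact_force: [-0.5, 0.5, -0.3]
grip_width: 35.3
time: 5.35
tool_pos: [503.0, 259.7, 110.8]
tcp_rot: [0.233, 1.57, -2.504]
contact_force: [0.7, -0.2, -1.0]
grip_width: 35.6
```

View pics/s5.png

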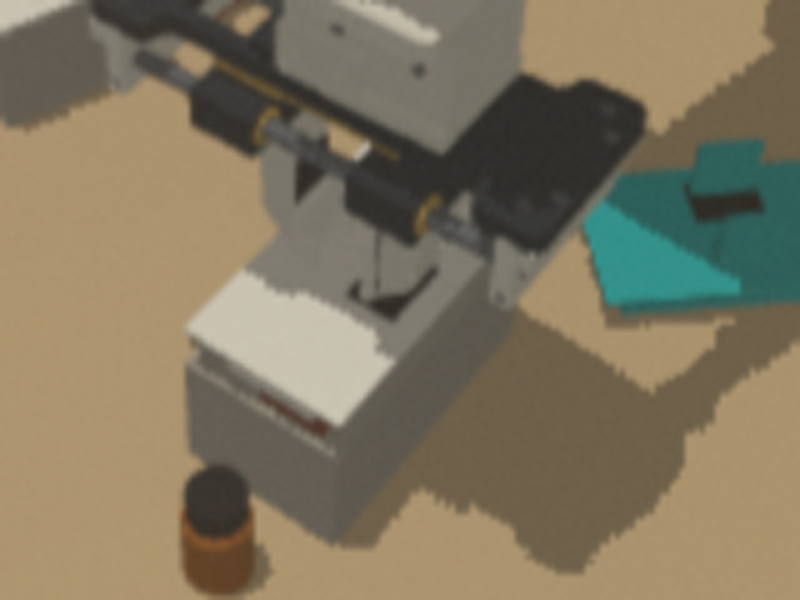

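The cover has come off the rim, with ochre visible in the gap at (295,415), and the box is still on the table. The force is only about -1 N. I'll raise it and carry it to the mat.

```bash
python3 -m crank '[{"linear":[-1,0,0],"delta_rot":[0,0,0],"fingers":0.2},{"linear":[-2,0,0],"delta_rot":[0,0,0],"fingers":0.2},{"linear":[-3,0,0],"delta_rot":[0,0,0],"fingers":0.2},{"linear":[-3,0,0],"delta_rot":[0,0,0],"fingers":0.2},{"linear":[-2,0,0],"delta_rot":[0,0,0],"fingers":0.2}]'
python3 -m crank '[{"linear":[-1,1,0.25],"delta_rot":[0,0,0],"fingers":0.2},{"linear":[0,2,0.55],"delta_rot":[0,0,0],"fingers":0.2},{"linear":[0,3,0.8],"delta_rot":[0,0,0],"fingers":0.2},{"linear":[0,4,1.1],"delta_rot":[0,0,0],"fingers":0.2},{"linear":[0,4,1.1],"delta_rot":[0,0,0],"fingers":0.2}]'
for i in 1; do python3 -m crank '[{"linear":[0,4,1.1],"delta_rot":[0,0,0],"fingers":0.2},{"linear":[0,4,1.1],"delta_rot":[0,0,0],"fingers":0.2},{"linear":[0,4,1.1],"delta_rot":[0,0,0],"fingers":0.2},{"linear":[0,4,1.1],"delta_rot":[0,0,0],"fingers":0.2},{"linear":[0,4,1.1],"delta_rot":[0,0,0],"fingers":0.2}]'; done
python3 -m crank '[{"linear":[0,4,1.1],"delta_rot":[0,0,0],"fingers":0.2},{"linear":[0,4,1.1],"delta_rot":[0,0,0],"fingers":0.2},{"linear":[0,3,0.9],"delta_rot":[0,0,0],"fingers":0.2},{"linear":[0,2,0.5],"delta_rot":[0,0,0],"fingers":0.2},{"linear":[0,1,0.3],"delta_rot":[0,0,0],"fingers":0.2}]'
python3 go.py 572 -245.6 100 23.3
```

```text
time: 5.9
tool_pos: [503.6, 260.0, 223.9]
tcp_rot: [3.047, 1.568, 0.31]
contact_force: [-0.6, 0.1, -2.2]
grip_width: 35.5
time: 6.4
tool_pos: [522.9, 114.3, 230.6]
tcp_rot: [0.014, 1.57, -2.722]
contact_force: [-0.2, -0.5, -1.0]
grip_width: 35.6
time: 6.9
tool_pos: [550.9, -91.7, 230.6]
tcp_rot: [-0.453, 1.57, 3.093]
contact_force: [0.4, -0.0, -1.5]
grip_width: 35.6
time: 7.4
tool_pos: [570.1, -235.9, 230.2]
tcp_rot: [-0.492, 1.569, 3.052]
contact_force: [-0.7, 0.5, -0.9]
grip_width: 35.7
t 7.4 p [ 570.1 -235.9  230.2] yaw 23.07 tilt [-1.0e+00 -6.0e-04  1.2e-03] shift cm [13.02  0.98  0.2 ] turn x -0.23 F [-0.7  0.5 -0.9] w 35.71662665089137
j [-0.52  0.53  1.29 -0.    1.33  0.65]
```

```bash
python3 -m crank '[{"linear":[1.5,0.5,0.1],"delta_rot":[0,0,0],"fingers":0.2},{"linear":[3,0.5,0.1],"delta_rot":[0,0,0],"fingers":0.2},{"linear":[4,0,0],"delta_rot":[0,0,0],"fingers":0.2},{"linear":[3,0,0],"delta_rot":[0,0,0],"fingers":0.2},{"linear":[1.5,0,0],"delta_rot":[0,0,0],"fingers":0.2}]'
python3 go.py 572 -245.6 52 23.3
python3 - <<'E'
from h import *
t=capture("top")
cv2.imwrite("pics/t5.png",cv2.resize(t["image"][50:200,195:535],(800,353),interpolation=cv2.INTER_CUBIC))
E
```

```text
time: 7.9
tool_pos: [571.0, -242.0, 97.5]
tcp_rot: [-0.934, 1.565, 2.613]
contact_force: [0.6, 0.1, -0.2]
grip_width: 35.5
t 7.9 p [ 571.  -242.    97.5] yaw 23.23 tilt [-1.     -0.0048  0.0036] shift cm [4.55 0.39 0.04] turn x -0.07 F [ 0.6  0.1 -0.2] w 35.540174953440314
j [-0.52  0.66  1.43  0.    1.05  0.64]
```

View pics/t5.png

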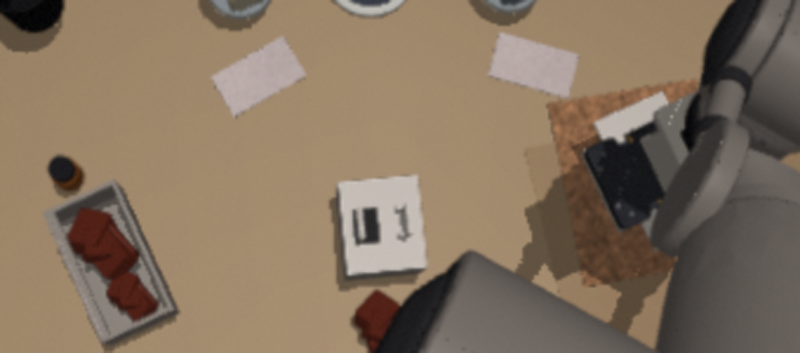

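The open box stands in place with its lumps at about (110,255) in the crop, and the white cover is over the mat at about (630,115). I'm lowering it gently.

```bash
python3 -m crank '[{"linear":[1.5,0.2,0],"delta_rot":[0,0,0],"fingers":0.2},{"linear":[1.5,0.1,0],"delta_rot":[0,0,0],"fingers":0.2},{"linear":[0.8,0,0],"delta_rot":[0,0,0],"fingers":0.2},{"linear":[0.2,0,0],"delta_rot":[0,0,0],"fingers":0.2},{"linear":[0,0,0],"delta_rot":[0,0,0],"fingers":0.2}]'
python3 -m crank '[{"linear":[0.1,0,0],"delta_rot":[0,0,0],"fingers":0.2},{"linear":[0.1,0,0],"delta_rot":[0,0,0],"fingers":0.2},{"linear":[0.1,0,0],"delta_rot":[0,0,0],"fingers":0.2},{"linear":[0,0,0],"delta_rot":[0,0,0],"fingers":0.2},{"linear":[0,0,0],"delta_rot":[0,0,0],"fingers":0.2}]'
python3 go.py 572 -245.6 52 23.3
```

```text
time: 8.45
tool_pos: [574.2, -246.2, 60.9]
tcp_rot: [0.122, 1.571, -2.615]
contact_force: [-0.5, 0.8, -1.4]
grip_width: 36.0
time: 8.95
tool_pos: [574.2, -246.2, 58.1]
tcp_rot: [1.868, 1.571, -0.869]
contact_force: [-0.1, 0.3, -1.3]
grip_width: 35.3
t 8.95 p [ 574.2 -246.2   58.1] yaw 23.2 tilt [-1.e+00  2.e-04 -1.e-04] shift cm [ 0.61 -0.14  0.18] turn x -0.1 F [-0.1  0.3 -1.3] w 35.27398309854971
j [-0.53  0.72  1.45 -0.    0.97  0.64]
```

```bash
python3 -m crank '[{"linear":[0.15,0,0],"delta_rot":[0,0,0],"fingers":0.2},{"linear":[0.15,0,0],"delta_rot":[0,0,0],"fingers":0.2},{"linear":[0.1,0,0],"delta_rot":[0,0,0],"fingers":0.2},{"linear":[0,0,0],"delta_rot":[0,0,0],"fingers":0.2},{"linear":[0,0,0],"delta_rot":[0,0,0],"fingers":0.2}]'
python3 -m crank '[{"linear":[0.05,0,0],"delta_rot":[0,0,0],"fingers":0.2},{"linear":[0.05,0,0],"delta_rot":[0,0,0],"fingers":0.2},{"linear":[0.05,0,0],"delta_rot":[0,0,0],"fingers":0.2},{"linear":[0.05,0,0],"delta_rot":[0,0,0],"fingers":0.2},{"linear":[0,0,0],"delta_rot":[0,0,0],"fingers":0.2}]'
```

```text
time: 9.45
tool_pos: [574.2, -246.1, 53.9]
tcp_rot: [-0.461, 1.571, 3.086]
contact_force: [0.4, -0.2, -1.3]
grip_width: 35.4
time: 9.95
tool_pos: [574.2, -246.2, 52.2]
tcp_rot: [1.77, 1.571, -0.967]
contact_force: [-2.0, -0.2, 1.8]
grip_width: 35.2
```

The force rose from -1.3 to +1.8 N at z = 52.2, where contact was expected, so the cover is resting on the mat. I'm opening the gripper and backing straight up.

```bash
python3 -m crank '[{"linear":[0,0,0],"delta_rot":[0,0,0],"fingers":0.5},{"linear":[0,0,0],"delta_rot":[0,0,0],"fingers":0.7},{"linear":[0,0,0],"delta_rot":[0,0,0],"fingers":1},{"linear":[0,0,0],"delta_rot":[0,0,0],"fingers":1},{"linear":[0,0,0],"delta_rot":[0,0,0],"fingers":1}]'
python3 -m crank '[{"linear":[0,0,0],"delta_rot":[0,0,0],"fingers":1},{"linear":[0,0,0],"delta_rot":[0,0,0],"fingers":1},{"linear":[0,0,0],"delta_rot":[0,0,0],"fingers":1},{"linear":[0,0,0],"delta_rot":[0,0,0],"fingers":1},{"linear":[0,0,0],"delta_rot":[0,0,0],"fingers":1}]'
```

```text
time: 10.45
tool_pos: [574.2, -246.2, 51.9]
tcp_rot: [1.804, 1.571, -0.933]
contact_force: [-1.0, 0.8, 0.1]
grip_width: 71.1
time: 10.95
tool_pos: [574.2, -246.2, 51.9]
tcp_rot: [1.515, 1.571, -1.222]
contact_force: [-0.5, -0.7, -0.9]
grip_width: 91.6
```

```bash
python3 -m crank '[{"linear":[-1,0,0],"delta_rot":[0,0,0],"fingers":1},{"linear":[-2,0,0],"delta_rot":[0,0,0],"fingers":1},{"linear":[-4,0,0],"delta_rot":[0,0,0],"fingers":1},{"linear":[-4,0,0],"delta_rot":[0,0,0],"fingers":1},{"linear":[-4,0,0],"delta_rot":[0,0,0],"fingers":1}]'
python3 -m crank '[{"linear":[-3,0,0],"delta_rot":[0,0,0],"fingers":1},{"linear":[-2,0,0],"delta_rot":[0,0,0],"fingers":1},{"linear":[0,0,0],"delta_rot":[0,0,0],"fingers":1},{"linear":[0,0,0],"delta_rot":[0,0,0],"fingers":1},{"linear":[0,0,0],"delta_rot":[0,0,0],"fingers":1}]'
python3 - <<'E'
from h import *
t=capture("scene")
cv2.imwrite("pics/s6.png",cv2.resize(t["image"][100:320,140:400],(709,600),interpolation=cv2.INTER_CUBIC))
E
```

```text
time: 11.45
tool_pos: [574.0, -246.0, 204.3]
tcp_rot: [2.171, 1.57, -0.566]
contact_force: [0.5, -0.2, -0.3]
grip_width: 91.7
time: 11.95
tool_pos: [573.6, -245.8, 250.4]
tcp_rot: [-0.898, 1.568, 2.649]
contact_force: [0.2, 0.1, 0.1]
grip_width: 91.9
```

View pics/s6.png

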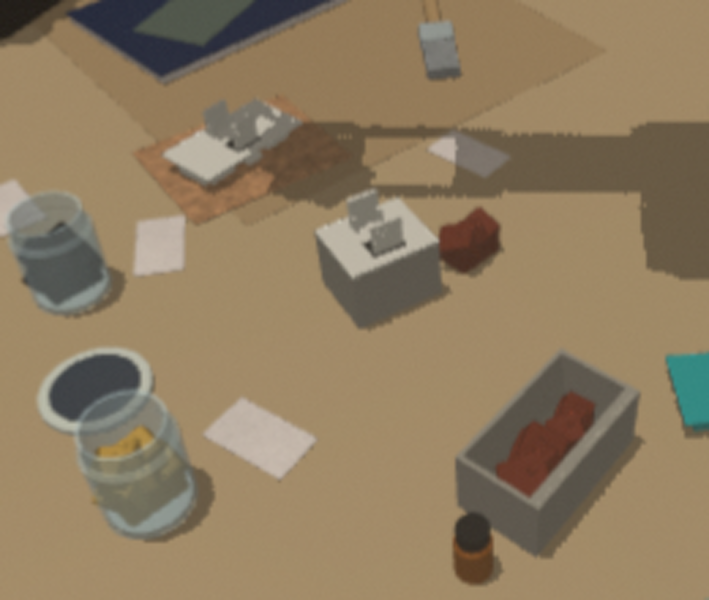

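The cover lies right way up on the mat at about (232,143), leaves upright. The open box stands at (548,450) next to the undisturbed bottle, and the gripper is clear of everything. I'm handing in the job.

```bash
python3 -c "
from plant import workorder;print(workorder.close_job())"
```

```text
the job is handed in; nothing more can be done
None
```

I opened the long box, set its cover down on the cork mat and handed the job in at about 12 s. The hand-in gave no verdict.

- **Squeeze and lift:** the jaws closed to 35.5 mm, against 36 mm for a fully pressed tab. The lift force was only about 1–2 N, so the box was not being carried.
- **Placing:** I lowered the cover with the tab still squeezed until it touched the mat at TCP height 52.2 mm (52 mm expected). Then I opened the jaws and backed straight up to 250 mm.
- **Last picture:** the cover sits right way up and looks flat on the mat, near its centre. The open box stands upright with its lumps inside, and the short box and the bottle beside the long box look undisturbed. The gripper is clear of everything.

**Not measured:** I did not measure the tab's spring-back; I inferred it from the jaws being fully open. I also judged the final level and the box's shift only by eye.

**Disagreement:** the two cameras put the cover's position about 4 mm apart. I settled it by projecting the fingertips and leaves onto the scene picture, which matched to 1–2 mm.

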